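# Stow the massage rod in its drop-front bin

## Task

Put the massage rod away: roll the round wooden rod along the table, over the folded-down front panel and into the cream plastic bin, keeping it down on the surface (do not pick it up). Then fold the bin's front panel up until it stands straight upright, square to the table; its hinge is stiff and has no stop there, so do not leave it leaning in or out. Leave all the other things where they stand.

Things in the scene. Friction and masses are not known exactly. Their poses are not given: they have to be found in the camera images.
- bin: Low cream plastic bin fixed to the table, outer 80 (x) x 166 (y) mm. Origin: centre of its underside; x points from the open front (x = -40) to the back wall, y along the hinge, z up. Floor 3 thick; side walls 34 tall, 5 thick (inner width 156); back wall 50 tall, inner face at x = +36. The front is closed only by the hinged panel.
- flap (a joint): Angle of the bin's front panel (rad): 0 folded down flat on the table before the bin, 1.571 upright, runs on to 2.3 (leaning in). Stiff hinge (0.07 N m), stays where left. Panel 150 mm wide, 3 thick, reaching 66 from the hinge; free edge bevelled so the rod rolls up onto it; laid down, its top is level with the bin's floor.
- flap_hinge (a point): Middle of the panel's hinge axis, at (-42, 0, 1.5) mm in the bin's frame; the axis runs along the bin's y. Does not move with the panel; axes as the bin's.
- tab_left (a point): Centre of the grip tab at the panel's +y end: a plate 5 mm thick along y, 22 long along the panel, 30 tall, square on the panel's inner face (points up when the panel is down). It is 47 from the hinge axis along the panel, 18 above the panel's mid-plane, at y = +118 in the bin's frame; 32 clear between tab and bin's side wall. Moves and turns with the panel.
- tab_right (a point): The same for the grip tab at the -y end of the panel, y = -118 mm in the bin's frame.
- rod: Round wooden massage rod with dark rings, varnished smooth, 34 mm dia x 110 long, about 90 g, lying on the table in front of the bin, roughly parallel to the hinge. Origin at its middle; y along its length; its x and z axes turn as it rolls (z up at the start).
- jar: Bystander, leave alone: squat white lidded jar, 52 dia x 55 tall. Origin: centre of its underside, z up. (mm)
- dropper: Bystander, leave alone: small amber bottle with black cap, 40 dia x 85 tall. Origin: centre of its underside. (mm)
- mug: Bystander, leave alone: dark blue mug, 76 dia x 85 tall. Origin: centre of its underside. (mm)
- oil: Bystander, leave alone: white capped bottle, 50 dia x 150 tall. Origin: centre of its underside. (mm)
- massager: Bystander, leave alone: round white hand massager with a knob on top, 84 dia x 70 tall. Origin: centre of its underside. (mm)
- tissues: Bystander, leave alone: grey-blue tissue carton, 115 (x) x 220 (y) x 100 tall. Origin: centre of its underside. (mm)
- flask: Bystander, leave alone: black flask, 66 dia x 190 tall. Origin: centre of its underside. (mm)
Mind the look-alikes: they are no part of the job. Leave any turquoise or yellow look-alike of the rod alone.

How it is judged:
On the way, in this order (a step that is already met when the one before it is completed fails the run):
1. the rod has rolled: turned at least about a third of a turn about its length (angle between rod's own z axis and vertical above 2 rad).
2. the rod is inside the bin, behind the front edge, with the front panel still down (x of rod in the frame of bin between -0.026 and 0.03 m and y of rod in the frame of bin between -0.03 and 0.03 m and z of rod in the frame of bin below 0.035 m and value of joint flap below 0.4 rad), for 0.2 s.
At the end, for the whole second after the job is handed in: The rod lies at rest on the bin's floor, its middle between 26 mm in front of and 30 mm behind the bin's centre and within 30 mm of its mid-line, and the front panel stands still and upright within 0.12 rad (7 degrees) (x of rod in the frame of bin between -0.026 and 0.03 m and y of rod in the frame of bin between -0.03 and 0.03 m and z of rod in the frame of bin below 0.035 m and value of joint flap between 1.451 and 1.691 rad and velocity of joint flap between -0.05 and 0.05 rad/s and linear speed of rod below 0.03 m/s); the robot touches nothing.
It fails at once if the rod is picked up (its middle more than 60 mm above the table) (height (world z) of rod above 0.06 m).
It fails at once if a bystander is shifted by more than 30 mm or tipped over (distance of any of jar, dropper, mug, oil, massager, tissues, flask from where it was at the start of the episode above 0.03 m or angle between any of jar, dropper, mug, oil, massager, tissues, flask's own z axis and vertical above 0.5 rad).
It also fails if it takes over 56 s, if anything falls off the work surface, if the arm or the gripper's body presses on something with over 40 N, if the wrist force passes 120 N, or if a joint passes its speed limit or range.

## Robot

A 6-joint arm with a two-finger parallel gripper is mounted at the origin on the work surface. World frame = base frame: x ahead of the robot, y to its left, z up, the work surface at z = 0. Lengths are in m, angles in rad, forces in N, time in s.
With the tool pointing down it reaches from about 0.375 to 0.975 m from the base axis. Payload 3.8 kg.
Tool frame: the origin (TCP) lies at the centre of the arm's flange, where the gripper is bolted on; the fingertips stand 173 mm ahead of it and the grasp point (between the pads) lies 155 mm ahead of it (bot.tip_reach is the distance from the TCP to the fingertips, in m); z points along the fingers, y is the line along which they close (so a half turn about z gives the same grasp; the last joint's range is limited). The gripper opens to 85 mm and grips with 20 to 120 N. Pads are 22 mm wide; open, the fingers measure 114 mm over their backs; the gripper's body (76 mm by 85 mm) begins 54 mm behind the grasp point. The pads swing forward as they close: fully open they stand 13 mm farther back than shut.
Start: joints at [1.212, 0.264, 1.604, -0, 1.274, -0.037], TCP at [0.213, 0.64, 0.405] pointing down, gripper open.
Joint ranges: [-2.63, 2.63], [-0.94, 2.18], [0.31, 2.57], [-1.31, 4.45], [0, 2.66], [-2.55, 2.55]. Speed limits (rad/s): [2.57, 2.57, 3.14, 3.14, 3.14, 3.14].

## Interface

Orientations are given as a rotation vector (axis times angle).
In Python, from workcell import bot gives the robot as it stands.
- The arm moves only by the tool drive_tool, never from a script. Its arguments are lists of equal length, an entry for each row: "claw": the finger opening in mm, from 0 to 85.4; "slide": the shift along the world's x, y, z each as a share of 0.5 m, from -1 to 1, a list of three; "yaw": the turn about the world's z as a share of 180 degrees, from -1 to 1. A call has 1 to 8 rows; each row is the pose to reach, as a shift and turn from the pose commanded when the call began, turning the shorter way round; what a row does not reach only later rows make up. A row lasts 1/12 s, in which the tool goes at most 41.7 mm and 7.16 degrees, less where a joint would pass 70% of its speed; a pose out of reach is approached as far as the arm can. A call with a number of a shift or a turn outside -1 to 1 is refused whole. A call with a gripper value outside its range is refused whole. The fingers move at their own pace and stop on an object; "newtons" is the grip in N (left out, the last holds). Time passes only in rows, so rows that repeat a pose let the fingers close. It gives the time, the measured TCP pose, the force, the opening and the grip force at its end, in the units of the state.
- bot.read_state(): the state, without advancing time (a new reading comes with each control period).
- bot.read_camera(name): name is "side" or "top" or "wrist"; returns a dict with "color" (420x560x3 uint8, red, green, blue), "depth" (420x560 float32, m along the optical axis (not along the pixel's ray), 0 where there is no reading), "mtx" (3x3 intrinsics, pixels), "k1" (the pictures are not rectified: a ray, as slopes to the right and down, at radius r is drawn at 1 + k1 r^2 times it, then the intrinsics apply), "eye" and "rotation" of the camera in the world. Camera axes: x right, y up, looking along -z (the intrinsics and any distortion apply to the point x, -y, -z); pixel columns grow to the right and rows downward; lengths in m; the calibration is good to about 2 mm. A picture is of the moment at which its call begins.
- bot.finish_job(): hands the job in; it is judged then, once.
The state is a dict: "time": time; "q": joint angles; "joint_vel": joint speeds; "joint_torque": joint torques, N m; "tool_pos": TCP position; "tcp_rot": TCP orientation; "wrist_force": force on the tool from outside, world axes, zero at the start; "torque": the same for the moment, N m; "width": opening from 0.0 (shut) to 1.0 (fully open); "grip_force": force on a finger pad.
Only numpy, scipy, OpenCV 4.12 (cv2) and the standard library are available. Lean on these libraries where they do the work, as an engineer would, in place of code of your own. Each camera call takes 0.05 s, during which the arm holds its last target. There are 200 camera calls.

## Working session

There is one attempt and no reset: what is moved stays moved. The work goes in short steps, Python scripts to look and compute and a tool call to move; the robot and the scene stay as the last step left them, time stands still between calls to the robot, and variables do not carry over. Pictures are saved under pics/ and viewed, at most 10 in all, crops included, and the job is handed in when it is done.

Besides the shell and the picture viewer there is one more tool, called after ">>>" in YAML: its name, and indented under it one key for each argument. drive_tool: Moves the arm, as the interface text tells. Shift numbers are shares of 0.5 m and turn numbers shares of 180 degrees, none past 1 either way. Its arguments: {"type":"object","properties":{"claw":{"type":"array","items":{"type":"number"}},"slide":{"type":"array","items":{"type":"array","items":{"type":"number"}}},"yaw":{"type":"array","items":{"type":"number"}},"newtons":{"type":"number"}},"required":["claw","slide","yaw"]}

```bash
mkdir -p pics; cat > h.py <<'E'
import numpy as np, cv2
from workcell import bot
def cloud(c):
    h,w=c["depth"].shape; u,v=np.meshgrid(np.arange(w),np.arange(h))
    K=np.array(c["mtx"],float); p=np.stack([u,v],-1).reshape(-1,1,2).astype(np.float64)
    n=cv2.undistortPoints(p,K,np.array([c["k1"],0,0,0.]),None,None).reshape(h,w,2)
    d=c["depth"]; P=np.stack([n[...,0]*d,-n[...,1]*d,-d],-1)
    W=P@np.array(c["rotation"]).T+np.array(c["eye"]); W[d==0]=np.nan
    return W
E
python3 - <<'E'
from h import *
for n in("top","side"):
    c=bot.read_camera(n); cv2.imwrite(f"pics/{n}0.png",c["color"][...,::-1]); np.savez(f"{n}0.npz",W=cloud(c),color=c["color"]); print(n,c["eye"],c["k1"],c["mtx"])
E
```

```text
Traceback (most recent call last):
  File "h.py", line 8, in cloud
    W=P@np.array(c["rotation"]).T+np.array(c["eye"]); W[d==0]=np.nan
      ~~~~~~~~~~~~~~~~~~~~~~~~~~~^~~~~~~~~~~~~~~~~~~
ValueError: operands could not be broadcast together with shapes (420,560) (3,)
```

View pics/top0.png

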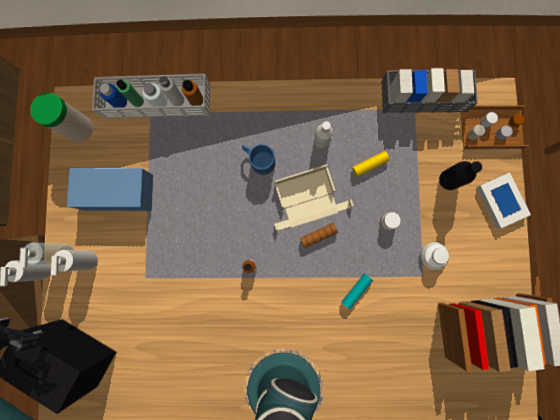

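Top view: cream bin at about (307,190) with its panel folded down toward (312,215). The brown ringed rod is at (319,236). The look-alikes are the yellow one (370,163) and the turquoise one (357,291). Only the brown wooden rod with rings fits the description.

```bash
sed -i 's/np.array(c\["rotation"\]).T/cv2.Rodrigues(np.array(c["rotation"],float))[0].T/' h.py
python3 - <<'E'
from h import *
for n in("top","side"):
    c=bot.read_camera(n); cv2.imwrite(f"pics/{n}1.png",c["color"][...,::-1]); W=cloud(c); np.savez(f"{n}0.npz",W=W,color=c["color"]); print(n,c["eye"],c["k1"],c["mtx"][0])
    if n=="top":
        for u,v in [(319,236),(307,190),(200,250),(262,158),(324,135),(391,220),(249,266),(357,291),(370,163),(276,226),(350,204)]: print((u,v),W[v,u].round(3))
        cv2.imwrite("pics/crop.png",cv2.resize(c["color"][100:310,230:440,::-1],(600,600),interpolation=cv2.INTER_CUBIC))
E
```

```text
top [ 0.39091459 -0.02276552  1.23055088] -0.05374648605896056 [405.03040654   0.         277.07720476]
(319, 236) [ 0.448 -0.109  0.037]
(307, 190) [ 0.59  -0.077  0.006]
(200, 250) [0.41  0.251 0.   ]
(262, 158) [0.692 0.06  0.007]
(324, 135) [ 0.732 -0.124  0.106]
(391, 220) [ 0.491 -0.316  0.058]
(249, 266) [0.363 0.093 0.083]
(357, 291) [ 0.288 -0.217  0.033]
(370, 163) [ 0.666 -0.266  0.033]
(276, 226) [0.479 0.018 0.037]
(350, 204) [ 0.543 -0.204  0.026]
side [ 0.25217793 -0.61352786  0.85415034] -0.05429803379159245 [401.67343918   0.         281.83501012]
```

View pics/crop.png

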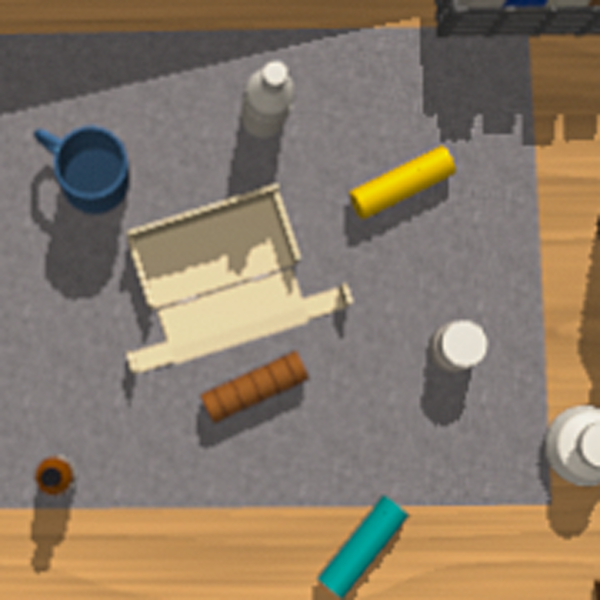

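View pics/side1.png

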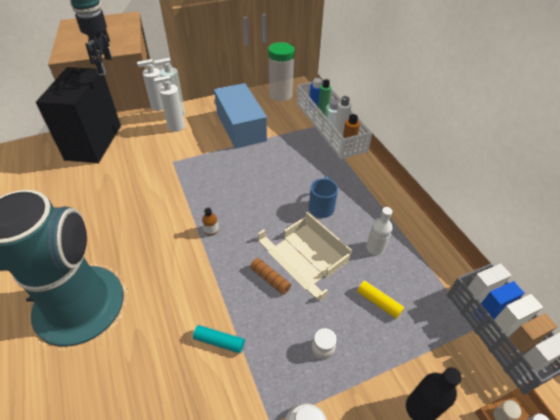

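The crop confirms the brown ringed rod at crop (255,386), parallel to the panel, with the dropper at (53,475) and the jar at (461,345). In the side view the rod is at (270,275). Next I fit the bin and rod poses.

```bash
cat > fit.py <<'E'
from h import *
from scipy.optimize import least_squares
B=np.array([[-40,40,-83,83,0,3],[-40,40,78,83,0,34],[-40,40,-83,-78,0,34],[36,40,-83,83,0,50],
 [-108,-42,-75,75,0,3],[-100,-78,115.5,120.5,1,34.5],[-100,-78,-120.5,-115.5,1,34.5],[-100,-78,-120,120,0,3]])/1000.
def sdf(p):
    c=(B[:,::2]+B[:,1::2])/2; h=(B[:,1::2]-B[:,::2])/2
    q=np.abs(p[:,None]-c)-h
    d=np.linalg.norm(np.maximum(q,0),axis=2)+np.minimum(q.max(2),0)
    return d[np.arange(len(p)),np.abs(d).argmin(1)]
def toB(W,t):
    c,s=np.cos(t[2]),np.sin(t[2]); d=W[:,:2]-t[:2]
    return np.c_[d@[c,s],d@[-s,c],W[:,2]]
def fit(pts,t0): return least_squares(lambda t:sdf(toB(pts,t)),t0,loss="soft_l1",f_scale=.003)
if __name__=="__main__":
    PC=[];PR=[]
    for n in("top","side"):
        z=np.load(n+"0.npz"); W=z["W"].reshape(-1,3); hsv=cv2.cvtColor(z["color"],cv2.COLOR_RGB2HSV).reshape(-1,3)
        near=(abs(W[:,0]-.55)<.16)&(abs(W[:,1]+.09)<.17)
        cr=near&(hsv[:,0]>15)&(hsv[:,0]<35)&(hsv[:,1]>25)&(hsv[:,1]<140)&(hsv[:,2]>60)&(W[:,2]<.06)
        br=near&(hsv[:,0]<14)&(hsv[:,1]>110)&(W[:,2]>.008)&(np.hypot(W[:,0]-.448,W[:,1]+.109)<.08)
        PC.append(W[cr]);PR.append(W[br]); r=fit(W[cr],[.57,-.08,.28])
        t=np.r_[r.x[:2],r.x[2]]; print(n,cr.sum(),br.sum(),"bin",t.round(4),"med",np.median(abs(sdf(toB(W[cr],t)))).round(4))
    P=np.vstack(PC); t=fit(P,[.57,-.08,.28]).x; print("bin both",t.round(4))
    for R in PR+[np.vstack(PR)]:
        def res(p):
            s=np.array([-np.sin(p[2]),np.cos(p[2])]); nn=np.array([np.cos(p[2]),np.sin(p[2])]); d=R[:,:2]-p[:2]
            return np.hypot(d@nn,R[:,2]-.017)-.017
        p=least_squares(res,[.448,-.109,.28],loss="soft_l1",f_scale=.003).x
        a=np.array([-np.sin(p[2]),np.cos(p[2])]); l=(R[:,:2]-p[:2])@a; q=np.percentile(l,[.5,99.5]); p[:2]+=a*q.mean()
        print("rod",p.round(4),"len",np.ptp(q).round(4),"in bin",toB(np.r_[p[:2],.017][None],t).round(4), "maxz",R[:,2].max().round(3))
    np.save("bin.npy",t)
    c,s=np.cos(t[2]),np.sin(t[2])
    for nm,b in dict(hinge=(-.042,0),tabL=(-.089,.118),tabR=(-.089,-.118)).items(): print(nm,(t[:2]+[c*b[0]-s*b[1],s*b[0]+c*b[1]]).round(4))
    print({k:np.round(v,3) for k,v in bot.read_state().items()})
E
python3 fit.py
```

```text
top 2981 117 bin [ 0.5988 -0.0689  0.2982] med 0.0011
side 3982 293 bin [ 0.5986 -0.0724  0.2958] med 0.0009
bin both [ 0.5987 -0.0716  0.2966]
rod [ 0.4506 -0.1095  0.4358] len 0.1089 in bin [[-0.1527  0.007   0.017 ]] maxz 0.037
rod [ 0.451  -0.1112  0.4233] len 0.108 in bin [[-0.1528  0.0053  0.017 ]] maxz 0.038
rod [ 0.4507 -0.1103  0.4275] len 0.1098 in bin [[-0.1528  0.0062  0.017 ]] maxz 0.038
hinge [ 0.5585 -0.0839]
tabL [0.4791 0.0153]
tabR [ 0.548  -0.2104]
{'time': np.float64(0.15), 'q': array([ 1.212,  0.265,  1.605,  0.   ,  1.274, -0.037]), 'joint_vel': array([ 0.002, -0.001, -0.005,  0.001, -0.001, -0.001]), 'joint_torque': array([ 0.0000e+00, -5.1591e+01, -3.6796e+01, -0.0000e+00,  8.0000e-03,
        0.0000e+00]), 'tool_pos': array([0.213, 0.64 , 0.404]), 'tcp_rot': array([-5.030e-01, -3.101e+00,  3.000e-03]), 'wrist_force': array([-0.001,  0.523, -0.904]), 'torque': array([-0.007, -0.011, -0.008]), 'grip_force': np.float64(0.0), 'width': np.float64(1.002)}
```

```bash
cat > go.py <<'E'
# python3 go.py bx by z [yaw offset deg]: shares from the present pose to bin-frame point, tool x along bin -/+ x
import sys; from h import *
from scipy.spatial.transform import Rotation as R
t=np.load("bin.npy"); c,s=np.cos(t[2]),np.sin(t[2]); bx,by,z=map(float,sys.argv[1:4])
st=bot.read_state(); y=R.from_rotvec(st["tcp_rot"]).as_matrix()[:,1]
tgt=np.array([t[0]+c*bx-s*by,t[1]+s*bx+c*by,z]); d=st["tool_pos"]-np.r_[t[:2],0]
a=np.degrees(t[2]-np.arctan2(-y[0],y[1])); a=(a+180)%360-180
print("target",tgt.round(4),"shares",((tgt-st["tool_pos"])/.5).round(4),"yaw deg",a.round(2),"or",((a+360)%360-180).round(2),"shares",(a/180).round(4),"| now in bin",(c*d[0]+s*d[1]).round(4),(-s*d[0]+c*d[1]).round(4),"1mm bin x in shares",(.002*c).round(5),(.002*s).round(5),"F",np.round(st["wrist_force"],1),"w",np.round(st["width"],3),"t",st["time"], "q",np.round(st["q"],2))
E
python3 go.py -.197 .006 .36; python3 -c "
from workcell import bot; print(bot.tip_reach)"
```

```text
target [ 0.4085 -0.1234  0.36  ] shares [ 0.3902 -1.5271 -0.0872] yaw deg 35.43 or -144.57 shares 0.1968 | now in bin -0.1604 0.7932 1mm bin x in shares 0.00191 0.00058 F [-0.   0.5 -0.9] w 1.002 t 0.15 q [ 1.21  0.26  1.61  0.    1.27 -0.04]
0.1734
```

>>> drive_tool:
  claw: [50, 50, 50, 50, 50, 50, 50, 50]
  slide:
    - [0.16, -0.64, 0]
    - [0.16, -0.64, 0]
    - [0.16, -0.64, 0]
    - [0.16, -0.64, 0]
    - [0.16, -0.64, 0]
    - [0.16, -0.64, 0]
    - [0.16, -0.64, 0]
    - [0.16, -0.64, 0]
  yaw: [-0.31, -0.31, -0.31, -0.31, -0.31, -0.31, -0.31, -0.31]

```text
time: 0.82
tool_pos: [0.2932, 0.3181, 0.4043]
tcp_rot: [1.902, 2.5, -0.001]
wrist_force: [0.3, -0.3, -0.7]
width: 0.587
grip_force: 0.0
```

>>> drive_tool:
  claw: [50, 50, 50, 50, 50, 50, 50, 50]
  slide:
    - [0.16, -0.64, 0]
    - [0.16, -0.64, 0]
    - [0.16, -0.64, 0]
    - [0.16, -0.64, 0]
    - [0.16, -0.64, 0]
    - [0.16, -0.64, 0]
    - [0.16, -0.64, 0]
    - [0.16, -0.64, 0]
  yaw: [-0.31, -0.31, -0.31, -0.31, -0.31, -0.31, -0.31, -0.31]

```text
time: 1.48
tool_pos: [0.3731, -0.0019, 0.4048]
tcp_rot: [2.851, 1.317, 0.001]
wrist_force: [0.7, 0.8, 0.4]
width: 0.587
grip_force: 0.0
```

```bash
python3 go.py -.197 .006 .30
```

```text
target [ 0.4085 -0.1234  0.3   ] shares [ 0.0709 -0.2431 -0.2096] yaw deg 147.4 or -32.6 shares 0.8189 | now in bin -0.1954 0.1326 1mm bin x in shares 0.00191 0.00058 F [0.7 0.8 0.4] w 0.587 t 1.4833 q [-0.07 -0.34  2.19 -0.    1.3   0.63]
```

>>> drive_tool:
  claw: [50, 50, 50, 50, 50, 50, 50, 50]
  slide:
    - [0.071, -0.243, -0.05]
    - [0.071, -0.243, -0.05]
    - [0.071, -0.243, -0.2]
    - [0.071, -0.243, -0.2]
    - [0.071, -0.243, -0.2]
    - [0.071, -0.243, -0.2]
    - [0.071, -0.243, -0.2]
    - [0.071, -0.243, -0.2]
  yaw: [-0.181, -0.181, -0.181, -0.181, -0.181, -0.181, -0.181, -0.181]

```text
time: 2.15
tool_pos: [0.4094, -0.1209, 0.3058]
tcp_rot: [3.105, 0.478, 0.002]
wrist_force: [-0.3, -0.8, 0.1]
width: 0.587
grip_force: 0.0
```

```bash
python3 go.py -.197 .006 .185; python3 - <<'E'
from h import *
c=bot.read_camera("wrist"); cv2.imwrite("pics/w1.png",c["color"][...,::-1]); print(c["eye"])
W=cloud(c); np.savez("wrist0.npz",W=W,color=c["color"])
E
sed 's/("top","side")/("wrist",)/; s/np.save("bin.npy",t)//' fit.py > fitw.py; python3 fitw.py
```

```text
target [ 0.4085 -0.1234  0.185 ] shares [-0.0018 -0.005  -0.2415] yaw deg 179.49 or -0.51 shares 0.9972 | now in bin -0.1954 0.0081 1mm bin x in shares 0.00191 0.00058 F [-0.3 -0.8  0.1] w 0.587 t 2.15 q [-0.35 -0.13  2.21  0.    1.06  0.92]
[ 0.48351172 -0.09643439  0.27516713]
wrist 22431 1324 bin [ 0.5974 -0.0674  0.2954] med 0.0005
bin both [ 0.5974 -0.0674  0.2954]
rod [ 0.4502 -0.1084  0.4184] len 0.1094 in bin [[-0.1528  0.0036  0.017 ]] maxz 0.221
rod [ 0.4502 -0.1084  0.4184] len 0.1094 in bin [[-0.1528  0.0036  0.017 ]] maxz 0.221
hinge [ 0.5572 -0.0796]
tabL [0.4779 0.0196]
tabR [ 0.5466 -0.2062]
{'time': np.float64(2.2), 'q': array([-0.345, -0.131,  2.214,  0.   ,  1.056,  0.92 ]), 'joint_vel': array([ 0.007, -0.01 , -0.005,  0.001, -0.002,  0.006]), 'joint_torque': array([-2.9900e-01, -2.5332e+01, -3.2871e+01, -1.6000e-02,  2.4000e-02,
       -1.0000e-02]), 'tool_pos': array([ 0.41 , -0.121,  0.306]), 'tcp_rot': array([3.104, 0.478, 0.004]), 'wrist_force': array([-0.052,  0.558,  0.512]), 'torque': array([-0.   ,  0.017,  0.02 ]), 'grip_force': np.float64(0.0), 'width': np.float64(0.587)}
```

View pics/w1.png

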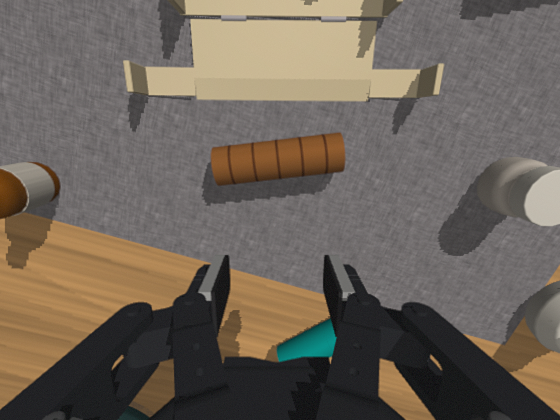

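The wrist view shows both fingers ((225,280) and (330,280)) behind the rod (278,160), and the tabs at (140,78) and (432,80). I'll descend and then push slowly.

>>> drive_tool:
  claw: [50, 50, 50, 50, 50]
  slide:
    - [-0.002, -0.004, -0.08]
    - [-0.002, -0.004, -0.16]
    - [-0.002, -0.004, -0.22]
    - [-0.002, -0.004, -0.24]
    - [-0.002, -0.004, -0.24]
  yaw: [0, 0, 0, 0, 0]

```text
time: 2.62
tool_pos: [0.4071, -0.1222, 0.1834]
tcp_rot: [-3.103, -0.477, 0.005]
wrist_force: [-0.2, 0.1, 0.0]
width: 0.587
grip_force: 0.0
```

```bash
python3 -c "
import numpy as np; np.save('bin.npy',[.598,-.069,.296])"; python3 go.py -.120 .004 .185; python3 - <<'E'
from h import *
c=bot.read_camera("side"); cv2.imwrite("pics/s2.png",cv2.resize(c["color"][180:330,180:400,::-1],(792,540),interpolation=cv2.INTER_CUBIC))
W=cloud(c).reshape(-1,3); hsv=cv2.cvtColor(c["color"],cv2.COLOR_RGB2HSV).reshape(-1,3)
m=(np.hypot(W[:,0]-.41,W[:,1]+.125)<.06)&(W[:,2]<.06)&(hsv[:,2]<70)&(W[:,2]>.004); print(m.sum(), np.percentile(W[m,2],[0,2,10]))
E
```

```text
target [ 0.4821 -0.1002  0.185 ] shares [0.1499 0.044  0.0032] yaw deg 179.47 or -0.53 shares 0.997 | now in bin -0.1981 0.0048 1mm bin x in shares 0.00191 0.00058 F [-0.2  0.1  0. ] w 0.587 t 2.6167 q [-0.35  0.06  2.31  0.    0.78  0.92]
69 [0.01587986 0.01622838 0.02023322]
```

View pics/s2.png

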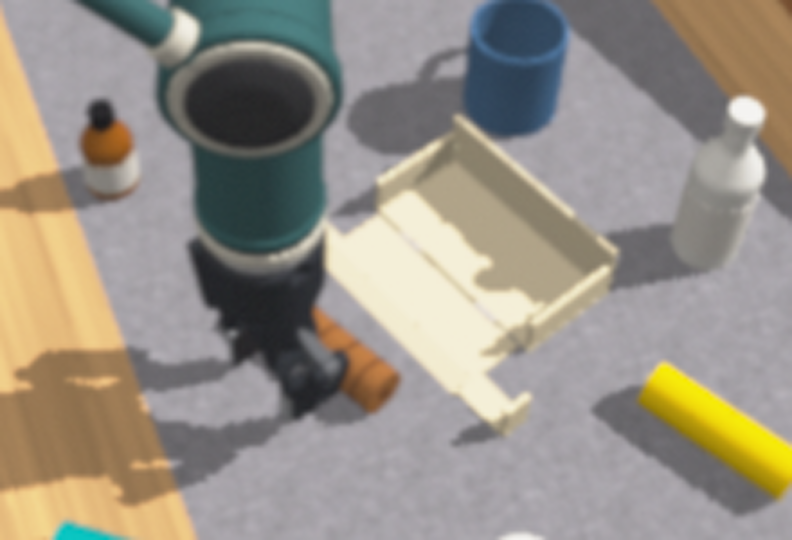

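The side crop shows the gripper standing behind the rod at (355,370), with its tips about 16 mm up. I'll lower slightly and start rolling at about 70 mm/s.

>>> drive_tool:
  claw: [50, 50, 50, 50, 50, 50, 50, 50]
  slide:
    - [0, 0, -0.011]
    - [0.0115, 0.0035, -0.011]
    - [0.023, 0.007, -0.011]
    - [0.0345, 0.0105, -0.011]
    - [0.046, 0.014, -0.011]
    - [0.0575, 0.0175, -0.011]
    - [0.069, 0.021, -0.011]
    - [0.0805, 0.0245, -0.011]
  yaw: [-0.003, -0.003, -0.003, -0.003, -0.003, -0.003, -0.003, -0.003]

```text
time: 3.33
tool_pos: [0.449, -0.1107, 0.1793]
tcp_rot: [3.108, 0.46, 0.0]
wrist_force: [0.0, 0.1, 0.3]
width: 0.585
grip_force: 0.0
```

```bash
cat > rod.py <<'E'
from h import *
from fit import toB
from scipy.optimize import least_squares
t=np.load("bin.npy")
for n in ("top","wrist"):
    c=bot.read_camera(n); W=cloud(c).reshape(-1,3); hsv=cv2.cvtColor(c["color"],cv2.COLOR_RGB2HSV).reshape(-1,3); B=toB(W,t)
    m=(hsv[:,0]<14)&(hsv[:,1]>110)&(B[:,2]>.008)&(B[:,2]<.045)&(abs(B[:,0]+.07)<.11)&(abs(B[:,1])<.09)
    R=B[m]
    if m.sum()<20: print(n,"few",m.sum()); continue
    f=lambda p: np.hypot((R[:,0]-p[0]+p[1]*R[:,1])*np.cos(np.arctan(p[1])),R[:,2]-p[2])-.017
    p=least_squares(f,[R[:,0].mean(),0,.018],loss="soft_l1",f_scale=.003).x
    q=np.percentile(R[:,1],[.5,99.5]); print(n,m.sum(),"x at y=0",p[0].round(4),"slope",p[1].round(3),"z",p[2].round(4),"y",q.round(3))
E
python3 rod.py; python3 go.py -.12 .004 .178
```

```text
top few 8
wrist 4108 x at y=0 -0.1197 slope 0.102 z 0.0171 y [-0.046  0.064]
target [ 0.4821 -0.1002  0.178 ] shares [ 0.0653  0.0212 -0.0028] yaw deg -179.92 or 0.08 shares -0.9996 | now in bin -0.1543 0.0034 1mm bin x in shares 0.00191 0.00058 F [-0.9  0.2  0.3] w 0.586 t 3.4333 q [-0.3   0.13  2.24  0.    0.77  0.98]
```

>>> drive_tool:
  claw: [50, 50, 50, 50, 50, 50, 50, 50]
  slide:
    - [0.0115, 0.0035, 0]
    - [0.023, 0.007, 0]
    - [0.0345, 0.0105, 0]
    - [0.046, 0.014, 0]
    - [0.0575, 0.0175, 0]
    - [0.069, 0.021, 0]
    - [0.0805, 0.0245, 0]
    - [0.092, 0.028, 0]
  yaw: [0, 0, 0, 0, 0, 0, 0, 0]

```text
time: 4.1
tool_pos: [0.4949, -0.0967, 0.1792]
tcp_rot: [3.108, 0.46, 0.0]
wrist_force: [0.2, 0.1, -0.4]
width: 0.585
grip_force: 0.0
```

```bash
python3 rod.py; python3 go.py -.04 .004 .178
```

```text
top few 3
wrist 3806 x at y=0 -0.0737 slope 0.043 z 0.0201 y [-0.042  0.066]
target [ 0.5586 -0.0768  0.178 ] shares [ 0.1262  0.0398 -0.0029] yaw deg -179.91 or 0.09 shares -0.9995 | now in bin -0.1062 0.0034 1mm bin x in shares 0.00191 0.00058 F [-0.2  0.3 -0. ] w 0.584 t 4.2 q [-0.24  0.2   2.15  0.    0.79  1.03]
```

>>> drive_tool:
  claw: [50, 50, 50, 50, 50, 50, 50, 50]
  slide:
    - [0.0115, 0.0035, 0]
    - [0.023, 0.007, 0]
    - [0.0345, 0.0105, 0]
    - [0.046, 0.014, 0]
    - [0.0575, 0.0175, 0]
    - [0.069, 0.021, 0]
    - [0.0805, 0.0245, 0]
    - [0.092, 0.028, 0]
  yaw: [0, 0, 0, 0, 0, 0, 0, 0]

```text
time: 4.87
tool_pos: [0.5409, -0.0827, 0.1792]
tcp_rot: [-3.108, -0.46, -0.0]
wrist_force: [0.6, 1.0, -0.6]
width: 0.585
grip_force: 0.0
```

```bash
python3 rod.py; python3 go.py -.04 .004 .178
```

```text
top few 3
wrist 3904 x at y=0 -0.0263 slope 0.028 z 0.0201 y [-0.041  0.068]
target [ 0.5586 -0.0768  0.178 ] shares [ 0.0344  0.0117 -0.0029] yaw deg -179.91 or 0.09 shares -0.9995 | now in bin -0.0581 0.0034 1mm bin x in shares 0.00191 0.00058 F [-1.1 -0.4  0.4] w 0.583 t 4.9667 q [-0.2   0.27  2.06  0.    0.81  1.08]
```

>>> drive_tool:
  claw: [50, 50, 50, 50, 50, 50, 50, 50]
  slide:
    - [0.0115, 0.0035, 0]
    - [0.023, 0.007, 0]
    - [0.0345, 0.0105, 0]
    - [0.046, 0.014, 0]
    - [0.0535, 0.016, 0]
    - [0.0535, 0.016, 0]
    - [0.0535, 0.016, 0]
    - [0.0535, 0.016, 0]
  yaw: [0, 0, 0, 0, 0, 0, 0, 0]

```text
time: 5.63
tool_pos: [0.5668, -0.0749, 0.179]
tcp_rot: [-3.108, -0.46, 0.001]
wrist_force: [-0.6, 1.0, -0.2]
width: 0.585
grip_force: 0.0
```

```bash
python3 rod.py; python3 go.py -.081 .118 .30
```

```text
top few 5
wrist 5297 x at y=0 0.008 slope 0.017 z 0.0201 y [-0.04   0.068]
target [0.4861 0.0202 0.3   ] shares [-0.1611  0.1903  0.2419] yaw deg -179.88 or 0.12 shares -0.9993 | now in bin -0.0317 0.0035 1mm bin x in shares 0.00191 0.00058 F [-0.3 -0.   0.1] w 0.584 t 5.7333 q [-0.18  0.31  2.01 -0.    0.82  1.1 ]
```

>>> drive_tool:
  claw: [50, 50, 50, 30, 30, 30, 30, 30]
  slide:
    - [-0.012, -0.004, 0.03]
    - [-0.02, -0.006, 0.11]
    - [-0.03, -0.009, 0.19]
    - [-0.1, 0.05, 0.242]
    - [-0.2, 0.1, 0.242]
    - [-0.25, 0.144, 0.242]
    - [-0.313, 0.144, 0.242]
    - [-0.313, 0.144, 0.242]
  yaw: [0, 0, 0, 0, 0, 0, 0, 0]

```text
time: 6.4
tool_pos: [0.4029, -0.0013, 0.2974]
tcp_rot: [-3.105, -0.462, 0.014]
wrist_force: [-0.1, 0.3, -0.9]
width: 0.348
grip_force: 0.0
```

```bash
cat > tab.py <<'E'
from h import *
from fit import toB
t=np.load("bin.npy")
c=bot.read_camera("wrist"); cv2.imwrite("pics/w2.png",c["color"][...,::-1]); W=cloud(c).reshape(-1,3); B=toB(W,t); hsv=cv2.cvtColor(c["color"],cv2.COLOR_RGB2HSV).reshape(-1,3)
cr=(hsv[:,0]>15)&(hsv[:,0]<35)&(hsv[:,1]>25)&(hsv[:,1]<140)
m=cr&(abs(B[:,1]-.118)<.02)&(abs(B[:,0]+.089)<.03)&(B[:,2]>.015)&(B[:,2]<.04)
print(m.sum()); print("tab x,y,z pct",np.percentile(B[m],[1,10,50,90,99],axis=0).round(4).tolist())
top=m&(B[:,2]>.0315); print("top face",top.sum(),np.percentile(B[top],[2,50,98],axis=0).round(4).tolist())
e=cr&(abs(B[:,1]-.118)<.03)&(B[:,0]<-.07)&(B[:,0]>-.115)&(B[:,2]<.006)&(B[:,2]>.0015); print("strip x",np.percentile(B[e,0],[1,99]),"y",np.percentile(B[e,1],[1,99]))
E
python3 tab.py; python3 go.py -.089 .118 .20; python3 rod.py
```

```text
212
tab x,y,z pct [[-0.1, 0.1177, 0.0298], [-0.0979, 0.1178, 0.0307], [-0.0892, 0.12, 0.0315], [-0.0806, 0.1223, 0.0325], [-0.0785, 0.1223, 0.0331]]
top face 109 [[-0.1, 0.1177, 0.0315], [-0.0899, 0.12, 0.032], [-0.0792, 0.1223, 0.0331]]
strip x [-0.10063205 -0.07801603] y [0.08840012 0.11631825]
target [0.4785 0.0179 0.2   ] shares [ 0.1458  0.0397 -0.197 ] yaw deg -179.97 or 0.03 shares -0.9998 | now in bin -0.1645 0.1203 1mm bin x in shares 0.00191 0.00058 F [-0.9 -0.2  0.5] w 0.354 t 6.45 q [-0.07 -0.17  2.26  0.    1.05  1.21]
top 106 x at y=0 0.0085 slope 0.023 z 0.0207 y [-0.039  0.065]
wrist 412 x at y=0 0.0088 slope 0.013 z 0.0231 y [-0.039  0.069]
```

View pics/w2.png

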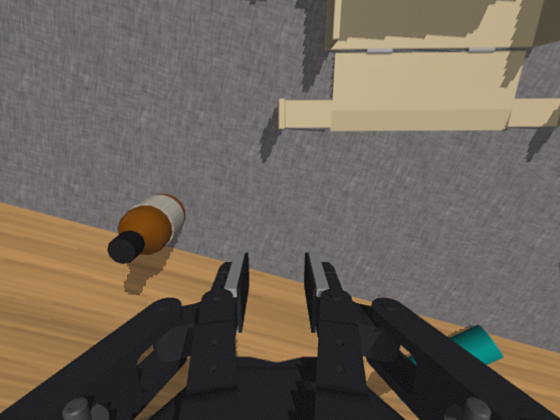

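The tab is at (281,114) and lines up with the finger gap at (277,290). Its measured top is about 32–33 mm, as it should be. I'll move over it, descend and grip.

```bash
python3 -c "
import numpy as np; np.save('bin.npy',[.5974,-.0671,.296])"; python3 go.py -.089 .118 .1825
```

```text
target [0.4779 0.0198 0.1825] shares [ 0.1353  0.0454 -0.2361] yaw deg -179.9 or 0.1 shares -0.9995 | now in bin -0.1603 0.116 1mm bin x in shares 0.00191 0.00058 F [ 0.6  0.1 -0.1] w 0.348 t 6.55 q [-0.07 -0.16  2.25 -0.    1.05  1.21]
```

>>> drive_tool:
  claw: [30, 30, 30, 30, 30, 30, 30, 30]
  slide:
    - [0.07, 0.023, 0]
    - [0.135, 0.0455, 0]
    - [0.135, 0.0455, 0]
    - [0.135, 0.0455, -0.07]
    - [0.135, 0.0455, -0.14]
    - [0.135, 0.0455, -0.2]
    - [0.135, 0.0455, -0.236]
    - [0.135, 0.0455, -0.236]
  yaw: [0, 0, 0, 0, 0, 0, 0, 0]

```text
time: 7.22
tool_pos: [0.4767, 0.0193, 0.1778]
tcp_rot: [-3.107, -0.459, 0.013]
wrist_force: [-0.8, -1.0, 0.2]
width: 0.354
grip_force: 0.0
```

```bash
python3 go.py -.089 .118 .1825
```

```text
target [0.4779 0.0198 0.1825] shares [0.0022 0.0009 0.0095] yaw deg -179.84 or 0.16 shares -0.9991 | now in bin -0.0902 0.1179 1mm bin x in shares 0.00191 0.00058 F [-0.8 -1.   0.2] w 0.354 t 7.2167 q [-0.01  0.16  2.2  -0.    0.78  1.27]
```

>>> drive_tool:
  claw: [30, 20, 12, 8, 0, 0, 0, 0]
  slide:
    - [0.002, 0.001, 0.008]
    - [0.002, 0.001, 0.008]
    - [0.002, 0.001, 0.008]
    - [0.002, 0.001, 0.008]
    - [0.002, 0.001, 0.008]
    - [0.002, 0.001, 0.008]
    - [0.002, 0.001, 0.008]
    - [0.002, 0.001, 0.008]
  yaw: [0, 0, 0, 0, 0, 0, 0, 0]
  newtons: 20

```text
time: 7.88
tool_pos: [0.4804, 0.02, 0.188]
tcp_rot: [3.106, 0.461, 0.007]
wrist_force: [0.9, -3.7, 7.1]
width: 0.051
grip_force: 24.4
```

```bash
python3 go.py -.089 .118 .1825
```

```text
target [0.4779 0.0198 0.1825] shares [-0.0052 -0.0003 -0.011 ] yaw deg -179.91 or 0.09 shares -0.9995 | now in bin -0.0865 0.1174 1mm bin x in shares 0.00191 0.00058 F [ 0.9 -3.7  7.1] w 0.051 t 7.8833 q [-0.01  0.15  2.2  -0.    0.79  1.27]
```

```bash
cat > arc.py <<'E'
import numpy as np,sys
x,z=-.0445,.0305; c,s=np.cos(.296),np.sin(.296)
a0=float(sys.argv[1]); f=lambda a:np.array([x*np.cos(a)+z*np.sin(a),-x*np.sin(a)+z*np.cos(a)])
for a in map(float,sys.argv[2:]):
    d=(f(np.radians(a))-f(np.radians(a0)))/.5; print(a,[round(v,4) for v in (d[0]*c,d[0]*s,d[1])])
E
python3 arc.py 0 5 10 15 20 25 30 35 40
```

```text
5.0 [np.float64(0.0054), np.float64(0.0016), np.float64(0.0075)]
10.0 [np.float64(0.0114), np.float64(0.0035), np.float64(0.0145)]
15.0 [np.float64(0.018), np.float64(0.0055), np.float64(0.021)]
20.0 [np.float64(0.0251), np.float64(0.0077), np.float64(0.0268)]
25.0 [np.float64(0.0326), np.float64(0.01), np.float64(0.0319)]
30.0 [np.float64(0.0406), np.float64(0.0124), np.float64(0.0363)]
35.0 [np.float64(0.0489), np.float64(0.0149), np.float64(0.04)]
40.0 [np.float64(0.0574), np.float64(0.0175), np.float64(0.0429)]
```

>>> drive_tool:
  claw: [0, 0, 0, 0, 0, 0, 0, 0]
  slide:
    - [0.0055, 0.0015, 0.0075]
    - [0.0115, 0.0035, 0.0145]
    - [0.018, 0.0055, 0.021]
    - [0.025, 0.0075, 0.027]
    - [0.0325, 0.01, 0.032]
    - [0.0405, 0.0125, 0.0365]
    - [0.049, 0.015, 0.04]
    - [0.0575, 0.0175, 0.043]
  yaw: [0, 0, 0, 0, 0, 0, 0, 0]

```text
time: 8.55
tool_pos: [0.505, 0.0275, 0.2065]
tcp_rot: [3.105, 0.462, -0.015]
wrist_force: [-6.6, -11.2, 4.7]
width: 0.048
grip_force: 21.5
```

```bash
cat > ang.py <<'E'
from h import *
from fit import toB
t=np.load("bin.npy")
for n in("top","side","wrist"):
    c=bot.read_camera(n); B=toB(cloud(c).reshape(-1,3),t); hsv=cv2.cvtColor(c["color"],cv2.COLOR_RGB2HSV).reshape(-1,3)
    m=(hsv[:,0]>15)&(hsv[:,0]<35)&(hsv[:,1]>25)&(hsv[:,1]<150)&(abs(B[:,1])<.07)&(B[:,0]<-.01)&(B[:,0]>-.12)&(B[:,2]>.008)&(B[:,2]<.08)
    P=B[m][:,[0,2]]
    if len(P)<30: print(n,len(P)); continue
    vx,vz,x0,z0=cv2.fitLine(P.astype(np.float32),cv2.DIST_HUBER,0,1e-4,1e-4).ravel()
    if vz<0: vx,vz=-vx,-vz
    r=(P-[x0,z0])@[vz,-vx]; print(n,len(P),"line angle deg",np.degrees(np.arctan2(vz,-vx)).round(2),"rms",r.std().round(4),"x at z=1.5",(x0+(.0015-z0)*vx/vz).round(4),"max z",P[:,1].max().round(4))
E
python3 ang.py; python3 go.py -.024 .118 .20
```

```text
top 657 line angle deg 25.9 rms 0.0025 x at z=1.5 -0.0359 max z 0.0398
side 697 line angle deg 27.18 rms 0.0026 x at z=1.5 -0.0359 max z 0.0377
wrist 18806 line angle deg 27.73 rms 0.0009 x at z=1.5 -0.0364 max z 0.0353
target [0.54   0.0388 0.2   ] shares [ 0.068   0.022  -0.0142] yaw deg -179.96 or 0.04 shares -0.9998 | now in bin -0.0597 0.1174 1mm bin x in shares 0.00191 0.00058 F [-3.9 -9.5  4.1] w 0.053 t 8.7 q [ 0.01  0.16  2.13 -0.    0.85  1.29]
```

```bash
python3 arc.py 36 41 46 51 56 61 66 71 76
```

```text
41.0 [np.float64(0.0086), np.float64(0.0026), np.float64(0.0028)]
46.0 [np.float64(0.0174), np.float64(0.0053), np.float64(0.0047)]
51.0 [np.float64(0.0263), np.float64(0.008), np.float64(0.0059)]
56.0 [np.float64(0.0353), np.float64(0.0108), np.float64(0.0062)]
61.0 [np.float64(0.0443), np.float64(0.0135), np.float64(0.0058)]
66.0 [np.float64(0.0533), np.float64(0.0162), np.float64(0.0045)]
71.0 [np.float64(0.062), np.float64(0.0189), np.float64(0.0023)]
76.0 [np.float64(0.0706), np.float64(0.0215), np.float64(-0.0005)]
```

>>> drive_tool:
  claw: [0, 0, 0, 0, 0, 0, 0, 0]
  slide:
    - [0.0085, 0.0025, 0.003]
    - [0.0175, 0.0055, 0.0045]
    - [0.0265, 0.008, 0.006]
    - [0.0355, 0.011, 0.006]
    - [0.0445, 0.0135, 0.006]
    - [0.0535, 0.016, 0.0045]
    - [0.062, 0.019, 0.0025]
    - [0.0705, 0.0215, -0.0005]
  yaw: [0, 0, 0, 0, 0, 0, 0, 0]

```text
time: 9.37
tool_pos: [0.5427, 0.0389, 0.2078]
tcp_rot: [3.106, 0.461, -0.003]
wrist_force: [-0.8, -5.9, 5.2]
width: 0.048
grip_force: 19.6
```

```bash
python3 ang.py; python3 go.py -.024 .118 .20
```

```text
top 299 line angle deg 66.45 rms 0.0028 x at z=1.5 -0.0393 max z 0.0676
side 173 line angle deg 70.01 rms 0.0067 x at z=1.5 -0.044 max z 0.066
wrist 14979 line angle deg 68.33 rms 0.0008 x at z=1.5 -0.04 max z 0.0651
target [0.54   0.0388 0.2   ] shares [-0.0062 -0.0006 -0.0153] yaw deg -179.93 or 0.07 shares -0.9996 | now in bin -0.021 0.1174 1mm bin x in shares 0.00191 0.00058 F [ 1.8 -6.1  1.4] w 0.048 t 9.5167 q [ 0.03  0.23  2.05 -0.    0.86  1.3 ]
```

```bash
python3 arc.py 78 82 86 90 94 98 100
```

```text
82.0 [np.float64(0.0066), np.float64(0.002), np.float64(-0.0031)]
86.0 [np.float64(0.0129), np.float64(0.0039), np.float64(-0.0067)]
90.0 [np.float64(0.019), np.float64(0.0058), np.float64(-0.0107)]
94.0 [np.float64(0.0248), np.float64(0.0076), np.float64(-0.0152)]
98.0 [np.float64(0.0303), np.float64(0.0092), np.float64(-0.0201)]
100.0 [np.float64(0.0329), np.float64(0.01), np.float64(-0.0227)]
```

>>> drive_tool:
  claw: [0, 0, 0, 0, 0, 0, 0]
  slide:
    - [0.0065, 0.002, -0.003]
    - [0.013, 0.004, -0.0065]
    - [0.019, 0.006, -0.0105]
    - [0.025, 0.0075, -0.015]
    - [0.0295, 0.009, -0.0195]
    - [0.0295, 0.009, -0.0195]
    - [0.0295, 0.009, -0.0195]
  yaw: [0, 0, 0, 0, 0, 0, 0]

```text
time: 10.1
tool_pos: [0.5585, 0.0438, 0.1986]
tcp_rot: [3.106, 0.461, 0.003]
wrist_force: [1.6, -5.4, 3.4]
width: 0.05
grip_force: 19.6
```

```bash
python3 ang.py; python3 go.py -.024 .118 .20; python3 rod.py
```

```text
top 95 line angle deg 87.29 rms 0.0062 x at z=1.5 -0.0434 max z 0.0716
side 536 line angle deg 87.55 rms 0.0017 x at z=1.5 -0.044 max z 0.0739
wrist 10240 line angle deg 85.96 rms 0.0007 x at z=1.5 -0.0401 max z 0.0691
target [0.54   0.0388 0.2   ] shares [-0.0369 -0.0099  0.0026] yaw deg -179.91 or 0.09 shares -0.9995 | now in bin -0.0049 0.1174 1mm bin x in shares 0.00191 0.00058 F [ 2.6 -4.2  3.4] w 0.048 t 10.25 q [ 0.03  0.26  2.02 -0.    0.85  1.31]
top 86 x at y=0 0.0079 slope 0.027 z 0.0203 y [-0.042  0.051]
wrist 3346 x at y=0 0.0081 slope 0.016 z 0.02 y [-0.026  0.067]
```

>>> drive_tool:
  claw: [0, 0, 0, 15, 30, 30, 30]
  slide:
    - [0.004, 0.001, -0.004]
    - [0.004, 0.001, -0.004]
    - [0.004, 0.001, -0.004]
    - [0.004, 0.001, -0.004]
    - [0.004, 0.001, -0.004]
    - [0.004, 0.001, -0.004]
    - [0.004, 0.001, -0.004]
  yaw: [0, 0, 0, 0, 0, 0, 0]

```text
time: 10.93
tool_pos: [0.5591, 0.0451, 0.1951]
tcp_rot: [-3.107, -0.46, 0.002]
wrist_force: [-0.2, 0.5, 0.3]
width: 0.354
grip_force: 0.0
```

```bash
python3 ang.py; python3 go.py -.024 .118 .20
```

```text
top 125 line angle deg 89.84 rms 0.0067 x at z=1.5 -0.0436 max z 0.0712
side 594 line angle deg 89.93 rms 0.0029 x at z=1.5 -0.0438 max z 0.0709
wrist 8247 line angle deg 88.22 rms 0.001 x at z=1.5 -0.0401 max z 0.0796
target [0.54   0.0388 0.2   ] shares [-0.0388 -0.0126  0.0094] yaw deg -179.89 or 0.11 shares -0.9994 | now in bin -0.0036 0.1184 1mm bin x in shares 0.00191 0.00058 F [-0.   0.7 -0. ] w 0.353 t 11.0833 q [0.04 0.27 2.02 0.   0.85 1.31]
```

Released at about 89°. I'll lift straight up and check from above.

>>> drive_tool:
  claw: [30, 30, 30, 30, 30, 30, 30, 30]
  slide:
    - [0, 0, 0.04]
    - [0, 0, 0.1]
    - [0, 0, 0.16]
    - [0, 0, 0.24]
    - [-0.1, 0.05, 0.3]
    - [-0.2, 0.15, 0.3]
    - [-0.25, 0.2, 0.3]
    - [-0.25, 0.2, 0.3]
  yaw: [0, 0, 0, 0, 0, 0, 0, 0]

```text
time: 11.75
tool_pos: [0.4335, 0.1454, 0.3466]
tcp_rot: [-3.108, -0.457, -0.002]
wrist_force: [-0.2, 1.8, -0.4]
width: 0.348
grip_force: 0.0
```

```bash
python3 ang.py; python3 rod.py; python3 - <<'E'
from h import *
a=bot.read_camera("top")["color"][100:310,210:440,::-1]; b=bot.read_camera("side")["color"][180:390,180:410,::-1]
cv2.imwrite("pics/fin.png",cv2.resize(np.hstack([a,b]),(800,365),interpolation=cv2.INTER_CUBIC))
E
```

```text
top 121 line angle deg 90.27 rms 0.0053 x at z=1.5 -0.0438 max z 0.073
side 596 line angle deg 89.81 rms 0.0032 x at z=1.5 -0.0437 max z 0.0714
wrist 701 line angle deg 85.84 rms 0.0007 x at z=1.5 -0.0384 max z 0.0701
top 117 x at y=0 0.0083 slope 0.025 z 0.02 y [-0.041  0.063]
wrist 1059 x at y=0 0.0083 slope 0.027 z 0.0197 y [-0.002  0.068]
```

View pics/fin.png

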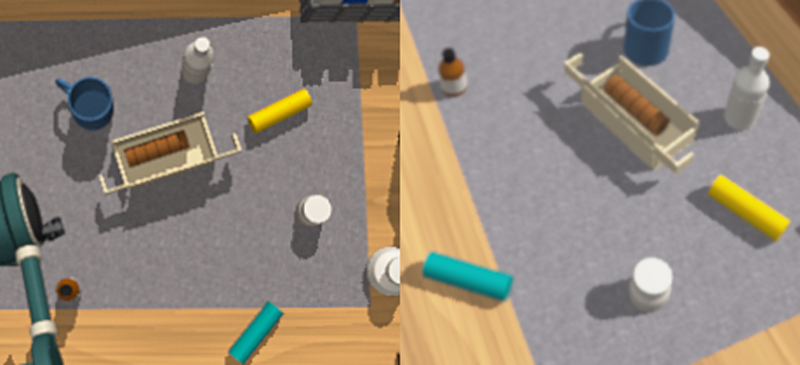

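Rod in the bin, panel up, bystanders undisturbed. One cross-check of the panel's top edge against the bin's back wall before I hand in.

```bash
python3 - <<'E'
from h import *
from fit import toB
t=np.load("bin.npy")
for n in("top","side"):
    c=bot.read_camera(n); B=toB(cloud(c).reshape(-1,3),t); k=abs(B[:,1])<.07
    e=k&(abs(B[:,0]+.042)<.02)
    hi=e&(B[:,2]>.05)&(B[:,2]<.08); lo=e&(B[:,2]>.008)&(B[:,2]<.03)&(B[:,0]<-.03); w=k&(abs(B[:,0]-.038)<.02)&(B[:,2]>.044)&(B[:,2]<.056)
    print(n,[(int(m.sum()),np.median(B[m,0]).round(4) if m.any() else None,np.percentile(B[m,2],95).round(4) if m.any() else None) for m in(hi,lo,w)])
print(bot.read_state()["wrist_force"])
E
```

```text
top [(21, np.float64(-0.0442), np.float64(0.0717)), (40, np.float64(-0.0439), np.float64(0.0286)), (79, np.float64(0.0366), np.float64(0.0531))]
side [(170, np.float64(-0.0441), np.float64(0.0692)), (204, np.float64(-0.0441), np.float64(0.0288)), (119, np.float64(0.0357), np.float64(0.0525))]
[-0.03311365 -0.77289609 -0.0163764 ]
```

Top and bottom of the panel sit at the same x (−44 mm in both views), so it is upright.

```bash
python3 -c "
from workcell import bot; print(bot.finish_job())"
```

```text
the job is handed in; nothing more can be done
None
```

Job handed in, with no verdict returned: the rod was rolled into the bin and lies at rest about 8 mm behind the bin's centre and about 12 mm off its mid-line, the front panel is upright at about 90° in the top and side views (86° in a partial wrist view, still within the 7° limit), and the other things look undisturbed.

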